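Sweep the loose coat buttons into the tray's trough

ROBOT

A 6-joint arm with a two-finger parallel gripper is mounted at the origin on the work surface. World frame = base frame: x ahead of the robot, y to its left, z up, the work surface at z = 0. Lengths are in m, angles in rad, forces in N, time in s.
With the tool pointing down it reaches from about 0.35 to 0.775 m from the base axis. Payload 7.3 kg.
Tool frame: the origin (TCP) lies on the centre line of the jaws, within the pads' length; the fingertips stand ahead of it and the grasp point (between the pads) lies 11 mm behind it (robot.nose_length is the z of the fingertips in the tool frame, in m); z points along the fingers, y is the line along which they close (so a half turn about z gives the same grasp; the last joint's range is limited). The gripper opens to 92 mm and grips with 3 to 60 N. Pads are 19 mm wide; open, the fingers measure 130 mm over their backs; the gripper's body (75 mm by 190 mm) begins 47 mm behind the grasp point.
Start: joints at [-1.494, 0.342, 1.524, -0, 1.275, -0.146], TCP at [0.116, -0.512, 0.235] pointing down, gripper open.
Joint ranges: [-2.53, 2.53], [-0.77, 2.02], [0.04, 2.7], [-1, 4.14], [0.28, 2.66], [-3.11, 3.11]. Speed limits (rad/s): [2.57, 2.57, 3.14, 3.14, 3.14, 3.14].

INTERFACE

Orientations are given as [roll, pitch, yaw] about the fixed x, y, z axes, in that order (R = Rz(yaw) Ry(pitch) Rx(roll)).
In Python, from cell import robot, cams gives the robot as it stands. The module is installed in compiled form; this text tells all that it offers.
- The arm moves only by the tool carry_out, never from a script. Its argument "deltas" is a list of rows, each a list of 7 numbers: the shift along the tool's x, y, z in cm, then the turn, a rotation vector about the tool's x, y, z in rad, then the opening, from 0 (shut) to 1 (fully open). A call has exactly 8 rows; each row shifts and turns the commanded pose from where the row before left it, along the tool's axes as they then stand; what a row does not reach is not made up. A row lasts 1/12 s, in which the tool goes at most 41.7 mm and 7.16 degrees, less where a joint would pass 70% of its speed; a pose out of reach is approached as far as the arm can. A call is refused whole if a number of a shift passes 4.17 or a number of a turn 0.125, either way. A call with a gripper value outside its range is refused whole. The fingers move at their own pace and stop on an object; "force" is the grip in N (left out, the last holds). Time passes only in rows, so rows that do not move let the fingers close, or fill a call up. It gives the time, the measured TCP pose, the force, the opening and the grip force at its end, in the units of the state.
- robot.observe(): the state, without advancing time (a new reading comes with each control period).
- cams.read_camera(name): name is "scene" or "top" or "wrist"; returns a dict with "image" (400x640x3 uint8, blue, green, red), "depth" (400x640 float32, m along the optical axis (not along the pixel's ray), 0 where there is no reading), "fx", "fy", "cx", "cy" (pixels), "world_to_cam" (4x4, takes a point from world to camera coordinates). Camera axes: x right, y up, looking along -z (the intrinsics and any distortion apply to the point x, -y, -z); pixel columns grow to the right and rows downward; lengths in m; the calibration is good to about 2 mm. The wrist camera is an equidistant fisheye: a pixel r from the principal point sees the ray r / f radians off the axis. A picture is of the moment at which its call begins.
- robot.hand_in(): hands the job in; it is judged then, once.
The state is a dict: "time": time; "qpos": joint angles; "qvel": joint speeds; "joint_efforts": joint torques, N m; "tool_pos": TCP position; "tool_rot": TCP orientation; "contact_force": force on the tool from outside, world axes, zero at the start; "torque": the same for the moment, N m; "opening": finger opening in m; "grip_force": force on a finger pad.
Only numpy, scipy, OpenCV 4.12 (cv2) and the standard library are available. Lean on these libraries where they do the work, as an engineer would, in place of code of your own. Each camera call takes 0.05 s, during which the arm holds its last target. There are 200 camera calls.

TASK

Clear the loose coat buttons off the sorting tray: with the closed fingers, sweep the three round buttons across the deck and over its far edge so that all three lie in the sunken trough. Push them only, never pick them up or lift them, and leave the buckle and the standing thread spool on the deck, and everything else on the counter, where they are.

Things in the scene. Friction and masses are not known exactly. Their poses are not given: they have to be found in the camera images.
- tray: Grey sorting tray, 265 x 344 mm, fixed; turned by up to 0.22 rad. Origin on the counter, 130 mm from the near edge, midway across. Its x axis points away from the robot, across the deck to the trough; z up. The deck, 26 mm high, runs from x = -130 to 70 mm, y = -172 to 172 mm; rims 5 mm wide stand 10 mm above it on the near edge and both sides, none towards the trough.
- trough (a point): Centre of the floor of the tray's trough, which runs along the whole far side of the deck: 60 mm wide inside (tray x = 70 to 130 mm), 334 mm long, floor 4 mm above the counter (22 mm below the deck), open above. Its outer walls, 5 mm thick, rise to 36 mm above the counter. This point is at tray x = 100, y = 0, z = 4 mm.
- button1_center (a point): Round dark brown coat button, a disc 36 mm across and 9 mm thick, four small holes, 11 to 20 g, lying loose and flat on the deck; the point is the disc's centre. The three buttons, the buckle and the spool lie in five lanes along the tray's x axis, 66 mm apart, one in each, in any order; the way straight to the trough is free.
- button1: The same button as button1_center; origin at the centre of its underside.
- button2_center (a point): Round dark brown coat button, a disc 36 mm across and 9 mm thick, four small holes, 11 to 20 g, lying loose and flat on the deck; the point is the disc's centre. The three buttons, the buckle and the spool lie in five lanes along the tray's x axis, 66 mm apart, one in each, in any order; the way straight to the trough is free.
- button2: The same button as button2_center; origin at the centre of its underside.
- button3_center (a point): Round dark brown coat button, a disc 36 mm across and 9 mm thick, four small holes, 11 to 20 g, lying loose and flat on the deck; the point is the disc's centre. The three buttons, the buckle and the spool lie in five lanes along the tray's x axis, 66 mm apart, one in each, in any order; the way straight to the trough is free.
- button3: The same button as button3_center; origin at the centre of its underside.
- buckle: Rectangular belt buckle, an open frame 40 x 32 mm and 7 mm high in the same dark horn-brown, lying on the tray's deck; origin at the centre of its underside. Stays where it is.
- spool: Thread spool, 32 mm in diameter and 42 mm tall, standing upright loose on the tray's deck, wooden ends and dark brown thread; origin at the centre of its underside. Stays where it is.
- cream_jar: Shoe-cream jar, 52 mm in diameter, 50 mm tall, on the counter left of the tray; origin under its centre. Leave alone.
- shoe_brush: Wooden shoe brush 160 x 50 x 42 mm, on the counter right of the tray; origin under its centre. Leave alone.
- polish_tin: Flat steel polish tin, 72 mm in diameter, 22 mm high, on the counter left of the tray; origin under its centre. Leave alone.
- cleaner_bottle: Cleaner bottle, 56 mm in diameter, 150 mm tall, on the counter left of the tray; origin under its centre. Leave alone.
- desk_bell: Desk bell, 84 mm in diameter, 46 mm tall, on the counter right of the tray; origin under its centre. Leave alone.

How it is judged:
At the end, for the whole second after the job is handed in: All three buttons lie at rest (below 20 mm/s) in the trough: centres beyond the deck's far edge, inside the trough's walls and at least 2 mm below deck level. Buckle, spool, jar, brush, tin, bottle and bell are within 12 mm of where they started, the spool upright (within 0.2 rad) (x of button1_center in the frame of tray between 0.07 and 0.13 m and y of button1_center in the frame of tray between -0.167 and 0.167 m and z of each of button1_center, button2_center, button3_center in the frame of tray below 0.024 m and linear speed of each of button1, button2, button3 below 0.02 m/s and x of button2_center in the frame of tray between 0.07 and 0.13 m and y of button2_center in the frame of tray between -0.167 and 0.167 m and x of button3_center in the frame of tray between 0.07 and 0.13 m and y of button3_center in the frame of tray between -0.167 and 0.167 m and distance of each of buckle, spool, cream_jar, shoe_brush, polish_tin, cleaner_bottle, desk_bell from where it was at the start of the episode below 0.012 m and angle between spool's own z axis and vertical below 0.2 rad); the robot touches nothing.
It fails at once if a button is lifted (its centre more than 20 mm above where it lay on the deck) (z of any of button1_center, button2_center, button3_center in the frame of tray above 0.05 m).
It fails at once if the buckle or the thread spool on the tray is moved more than 12 mm (distance of any of buckle, spool from where it was at the start of the episode above 0.012 m).
It fails at once if the jar, brush, tin, bottle or bell on the counter is moved more than 12 mm (distance of any of cream_jar, shoe_brush, polish_tin, cleaner_bottle, desk_bell from where it was at the start of the episode above 0.012 m).
It also fails if it takes over 53 s, if anything falls off the work surface, if the arm or the gripper's body presses on something with over 40 N, if the wrist force passes 120 N, or if a joint passes its speed limit or range.

## Working session

There is one attempt and no reset: what is moved stays moved. The work goes in short steps, Python scripts to look and compute and a tool call to move; the robot and the scene stay as the last step left them, time stands still between calls to the robot, and variables do not carry over. Pictures are saved under pics/ and viewed, at most 10 in all, crops included, and the job is handed in when it is done.

Besides the shell and the picture viewer there is one more tool, called after "Call:" as name([rows], argument=value, ...), one row to a line, values as JSON. carry_out: Moves the arm, as the interface text tells. Its arguments: {"type":"object","properties":{"deltas":{"type":"array","items":{"type":"array","items":{"type":"number"}}},"force":{"type":"number"}},"required":["deltas"]}

```bash
mkdir -p pics; python3 - <<'E'
from cell import robot, cams
import cv2, numpy as np
s=robot.observe(); print(s['time'],s['tool_pos'],s['tool_rot'],s['opening'],robot.nose_length)
c=cams.read_camera("top"); cv2.imwrite("pics/top.png",c['image']); np.savez("top.npz",**c)
print(c['fx'],c['fy'],c['cx'],c['cy'],c['world_to_cam'])
E
```

```text
0.0 [ 0.11597834 -0.51164117  0.23408704] [-3.14016201e+00 -2.18157162e-04  2.22783906e-01] 0.09168666100016845 0.008
476.5616898379133 476.5616898379133 312.76373115228415 199.05053887316572 [[ 0.02256845 -0.99973609 -0.00429144  0.00331204]
 [ 0.99830096  0.02230498  0.05383012 -0.55034391]
 [-0.05372019 -0.00549901  0.99854089 -1.23072773]
 [ 0.          0.          0.          1.        ]]
```

View pics/top.png

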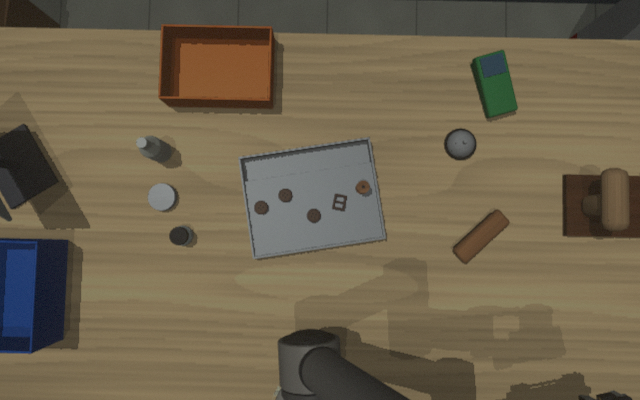

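The top view shows the tray with corners at about (240,158), (370,139), (386,240) and (254,259), with the trough at the top. The buttons are at (261,208), (285,195) and (314,215), the buckle is at (340,202) and the spool at (363,188).

```bash
python3 - <<'E'
import cv2, numpy as np
c=dict(np.load("top.npz")); d=c['depth']; T=np.linalg.inv(c['world_to_cam'])
v,u=np.mgrid[:400,:640]
def bp(u,v,d): return np.stack([(u-c['cx'])/c['fx']*d,-(v-c['cy'])/c['fy']*d,-d],-1)@T[:3,:3].T+T[:3,3]
P=bp(u,v,d)
roi=np.zeros(d.shape,bool); roi[125:270,225:400]=1
m=roi&(P[...,2]>.015)&(d>0)&(P[...,2]<.05)
pts=P[m][:,:2].astype(np.float32)
r=cv2.minAreaRect(pts); print(r, cv2.boxPoints(r))
# axes
b=cv2.boxPoints(r); b=b[np.argsort(b[:,0])]; near=b[:2];far=b[2:]
ax=far.mean(0)-near.mean(0); yaw=np.arctan2(ax[1],ax[0])
R=np.array([[np.cos(yaw),-np.sin(yaw)],[np.sin(yaw),np.cos(yaw)]])
ctr=np.array(r[0]); o=ctr+R@[-.0025,0]
print("yaw",yaw,"origin",o)
dk=roi&(d>0); loc=(P[...,:2]-o)@R
dk&=(abs(loc[...,1])<.15)&(loc[...,0]>-.11)&(loc[...,0]<.06)
print("deck z",np.median(P[dk][:,2]), 'trough',np.median(P[roi&(abs(loc[...,1])<.1)&(abs(loc[...,0]-.1)<.015)][:,2]))
hsv=cv2.cvtColor(c['image'],cv2.COLOR_BGR2HSV)
k=(dk&((hsv[...,1]>70)|(P[...,2]>.05))).astype(np.uint8)
n,_,st,ce=cv2.connectedComponentsWithStats(k)
for i in range(1,n):
  if st[i,4]>20:
    uu,vv=ce[i]; z=np.median(P[_==i][:,2]); h=np.median(d[_==i]); w=bp(uu,vv,h); print(st[i],ce[i],"z",z.round(4),"w",w.round(4),"tray",((w[:2]-o)@R).round(4))
E
```

```text
((0.5530910491943359, 0.020476803183555603), (0.2661382257938385, 0.345028817653656), 9.944783210754395) [[ 0.39222825  0.16741821]
 [ 0.4518144  -0.17242643]
 [ 0.71395385 -0.1264646 ]
 [ 0.6543677   0.21338004]]
yaw 0.17356925 origin [0.55062861 0.02004506]
deck z 0.027351052391736963 trough 0.0047920218309120965
[356 181  13  13 134] [362.14925373 187.1119403 ] z 0.0689 w [ 0.5799 -0.1075  0.0689] tray [ 0.0068 -0.1307]
[256 202  11  11  56] [260.92857143 207.        ] z 0.0358 w [0.5256 0.1482 0.0359] tray [-0.0025  0.1305]
[314 210   6  11  24] [315.83333333 214.70833333] z 0.0356 w [0.509  0.0068 0.0354] tray [-0.0433 -0.0059]
```

```bash
cat > h.py <<'E'
import cv2, numpy as np
YAW=0.17357; O=np.array([.55063,.02005]); R=np.array([[np.cos(YAW),-np.sin(YAW)],[np.sin(YAW),np.cos(YAW)]])
def find(c,xr=(-.115,.06),zlo=.031,vmax=None):
    d=c['depth'];T=np.linalg.inv(c['world_to_cam']);v,u=np.mgrid[:400,:640]
    P=np.stack([(u-c['cx'])/c['fx']*d,-(v-c['cy'])/c['fy']*d,-d],-1)@T[:3,:3].T+T[:3,3]
    L=(P[...,:2]-O)@R; V=c['image'].max(-1)
    k=(d>0)&(abs(L[...,1])<.16)&(L[...,0]>xr[0])&(L[...,0]<xr[1])
    k&=(P[...,2]>zlo) if vmax is None else (V<vmax)
    n,lab,st,_=cv2.connectedComponentsWithStats(k.astype(np.uint8))
    for i in range(1,n):
        if st[i,4]>20:
            q=L[lab==i]; print(st[i],'size',np.ptp(q,axis=0).round(3),'centre',((q.max(0)+q.min(0))/2).round(4),q.mean(0).round(4),'z',np.median(P[lab==i][:,2]).round(4))
E
python3 - <<'E'
from h import *
c=dict(np.load("top.npz")); find(c); print(); find(c,vmax=110)
for p in [(-.04,.1305)]: pass
E
```

```text
[355 180  14  15 143] size [0.036 0.033] centre [ 0.0087 -0.1319] [ 0.0067 -0.1306] z 0.0688
[278 189  14  15 151] size [0.036 0.035] centre [0.0165 0.066 ] [0.0174 0.0658] z 0.0361
[332 194  15  17 119] size [0.044 0.04 ] centre [-0.02   -0.0697] [-0.0203 -0.0686] z 0.0341
[254 201  14  14 152] size [0.034 0.034] centre [-0.0037  0.1323] [-0.004   0.1323] z 0.036
[306 209  15  14 150] size [0.035 0.034] centre [-0.0446  0.0011] [-0.0446  0.0015] z 0.0358

[355 179  18  19 227] size [0.047 0.043] centre [ 0.0068 -0.1373] [ 0.0048 -0.1352] z 0.0655
[278 188  15  15 178] size [0.038 0.036] centre [0.019  0.0651] [0.0183 0.0647] z 0.0356
[332 193  16  19 202] size [0.05  0.043] centre [-0.0199 -0.0711] [-0.0202 -0.0706] z 0.0321
[254 200  15  15 181] size [0.038 0.037] centre [-0.0027  0.1311] [-0.0034  0.1305] z 0.0354
[306 208  15  16 181] size [0.04  0.037] centre [-0.0442  0.0013] [-0.0441  0.0006] z 0.0352
```

Call:
carry_out([
  [3.3,-2.2,0,0,0,0.05,0],
  [3.3,-2.2,0,0,0,0,0],
  [3.3,-2.2,0,0,0,0,0],
  [3.3,-2.2,0,0,0,0,0],
  [3.3,-2.2,0,0,0,0,0],
  [3.3,-2.2,0,0,0,0,0],
  [3.3,-2.2,0,0,0,0,0],
  [3.3,-2.2,0,0,0,0,0],
], force=20)

```text
time: 0.72
tool_pos: [0.3453, -0.2901, 0.2345]
tool_rot: [-3.141, 0.0, 0.173]
contact_force: [1.2, -0.8, 0.5]
opening: 0.0432
grip_force: 0.0
```

Call:
carry_out([
  [2.1,-3.4,0,0,0,0,0],
  [2.1,-3.4,0,0,0,0,0],
  [2.1,-3.4,0,0,0,0,0],
  [2.1,-3.4,0,0,0,0,0],
  [2.1,-3.4,0,0,0,0,0],
  [2.1,-3.4,0,0,0,0,0],
  [2.1,-3.4,0,0,0,0,0],
  [2.1,-3.4,0,0,0,0,0],
])

```text
time: 1.38
tool_pos: [0.4632, 0.007, 0.2344]
tool_rot: [-3.142, 0.001, 0.173]
contact_force: [0.8, 0.0, 0.2]
opening: 0.0004
grip_force: 0.0
```

```bash
cat >> h.py <<'E'
def where():
    from cell import robot
    s=robot.observe(); p=np.array(s['tool_pos']); print('t',round(s['time'],2),'tray',((p[:2]-O)@R).round(4),'z',p[2].round(4),'rot',np.round(s['tool_rot'],4),'F',np.round(s['contact_force'],1),'open',round(s['opening'],4))
E
python3 -c "
from h import *;where()"
```

```text
t 1.38 tray [-0.0884  0.0023] z 0.2344 rot [-3.1416e+00  6.0000e-04  1.7280e-01] F [0.8 0.  0.2] open 0.0004
```

Call:
carry_out([
  [0,0.1,3,0,0,0,0],
  [0,0,3,0,0,0,0],
  [0,0,3,0,0,0,0],
  [0,0,3,0,0,0,0],
  [0,0,3,0,0,0,0],
  [0,0,2.6,0,0,0,0],
  [0,0,1.4,0,0,0,0],
  [0,0,0.6,0,0,0,0],
])

```text
time: 2.05
tool_pos: [0.4615, 0.0042, 0.0362]
tool_rot: [-3.14, 0.005, 0.173]
contact_force: [-0.5, -0.1, 0.5]
opening: -0.0
grip_force: 0.0
```

```bash
python3 -c "
from h import *;where()"
```

```text
t 2.05 tray [-0.0905 -0.0002] z 0.0362 rot [-3.14    0.0049  0.1729] F [-0.5 -0.1  0.5] open -0.0
```

Call:
carry_out([
  [0.8,0,-0.1,0,0,0,0],
  [1,0,0,0,0,0,0],
  [1,0,0,0,0,0,0],
  [1,0,0,0,0,0,0],
  [1,0,0,0,0,0,0],
  [1,0,0,0,0,0,0],
  [1,0,0,0,0,0,0],
  [1,0,0,0,0,0,0],
])

```text
time: 2.72
tool_pos: [0.5421, 0.0175, 0.0413]
tool_rot: [3.141, -0.003, 0.173]
contact_force: [-1.0, 1.1, 0.2]
opening: 0.0004
grip_force: 0.0
```

Call:
carry_out([
  [1,0,0,0,0,0,0],
  [1,0,0,0,0,0,0],
  [1,0,0,0,0,0,0],
  [1,0,0,0,0,0,0],
  [1,0,0,0,0,0,0],
  [1,0,0,0,0,0,0],
  [1,0,0,0,0,0,0],
  [0.9,0,0,0,0,0,0],
])

```text
time: 3.38
tool_pos: [0.6184, 0.0309, 0.0427]
tool_rot: [3.141, 0.001, 0.173]
contact_force: [-17.5, -3.1, 34.0]
opening: 0.0002
grip_force: 19.2
```

```bash
python3 -c "
from h import *;where()
from cell import cams
c=cams.read_camera('scene');cv2.imwrite('pics/s1.png',c['image'])"
```

```text
t 3.38 tray [ 0.0686 -0.001 ] z 0.0427 rot [3.1409e+00 8.0000e-04 1.7320e-01] F [-17.5  -3.1  34. ] open 0.0002
```

View pics/s1.png

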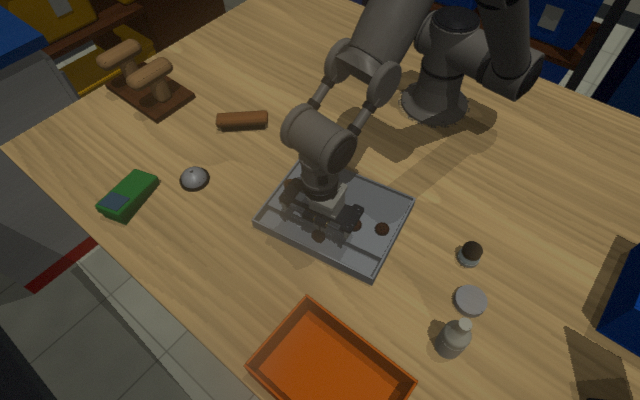

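The scene view shows the fingers at the deck edge, around (320,215), with a button partly under them at (319,236). The 34 N upward force suggests the button is tilted and pinned under the fingertips. I'll raise the tool and look.

Call:
carry_out([
  [0,0,-0.3,0,0,0,0],
  [0,0,-0.5,0,0,0,0],
  [0,0,-1,0,0,0,0],
  [0,0,-2,0,0,0,0],
  [-2,0,-2,0,0,0,0],
  [-4,0,0,0,0,0,0],
  [-4,0,0,0,0,0,0],
  [-2,0,0,0,0,0,0],
])

```text
time: 4.1
tool_pos: [0.4959, 0.0103, 0.0986]
tool_rot: [-3.141, 0.002, 0.173]
contact_force: [-0.0, 0.7, -1.0]
opening: 0.0006
grip_force: 0.0
```

```bash
python3 -c "
from h import *;where()
from cell import cams
c=cams.read_camera('scene');cv2.imwrite('pics/s2.png',cv2.resize(c['image'][160:300,230:430],None,fx=4,fy=4))
w=cams.read_camera('top');cv2.imwrite('pics/t2.png',cv2.resize(w['image'][125:270,225:400],None,fx=4,fy=4));find(w,xr=(-.11,.15),vmax=75)
from cell import cams
"
```

```text
t 4.1 tray [-0.0556 -0.0001] z 0.0986 rot [-3.1412e+00  2.1000e-03  1.7300e-01] F [-0.   0.7 -1. ] open 0.0006
[243 140 122  21 275] size [0.002 0.319] centre [0.1296 0.0005] [ 0.1295 -0.0017] z 0.0194
[301 164  15   9 103] size [0.025 0.036] centre [ 0.0804 -0.0041] [ 0.0802 -0.0034] z 0.0283
[ 270  188   91   71 1683] size [0.145 0.212] centre [-0.0376 -0.0136] [-0.063  -0.0023] z 0.4345
[259 202   9  12  33] size [0.028 0.023] centre [-0.0049  0.1263] [-0.0096  0.1214] z 0.0351
```

View pics/s2.png

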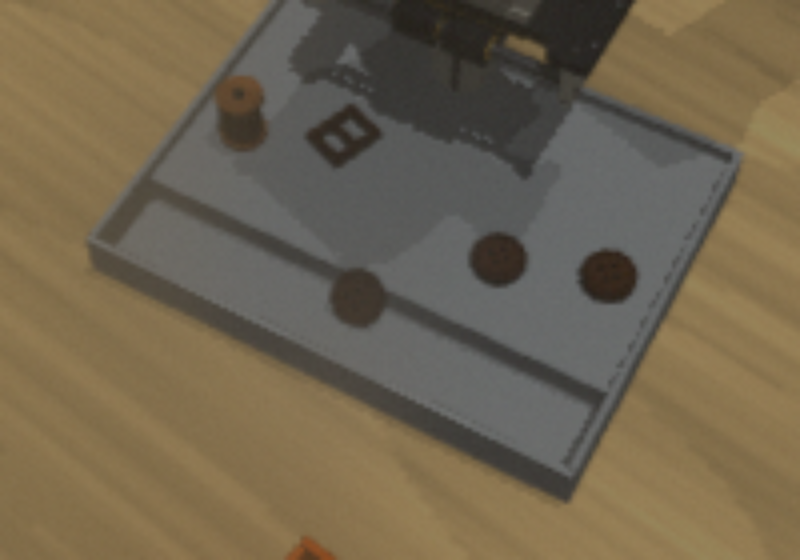

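The first button (A) is leaning on the deck edge in the trough at (357,297) in the crop. The tip rode about 2 mm too high and pinned it. I'll push its raised rear edge forward with the tip lower.

Call:
carry_out([
  [2,0,0,0,0,0,0],
  [2,0,1,0,0,0,0],
  [2,0,2,0,0,0,0],
  [1,0,2,0,0,0,0],
  [0,0,0.8,0,0,0,0],
  [0,0,0.2,0,0,0,0],
  [0,0,0,0,0,0,0],
  [0,0,0,0,0,0,0],
])

```text
time: 4.87
tool_pos: [0.5689, 0.0223, 0.0386]
tool_rot: [3.141, -0.001, 0.173]
contact_force: [-0.8, 0.3, 1.3]
opening: 0.0003
grip_force: 0.0
```

```bash
python3 -c "
from h import *;where()"
```

```text
t 4.87 tray [ 0.0184 -0.0009] z 0.0386 rot [ 3.1413e+00 -8.0000e-04  1.7270e-01] F [-0.8  0.3  1.3] open 0.0003
```

Call:
carry_out([
  [0.5,0,0.25,0,0,0,0],
  [1.2,0,0,0,0,0,0],
  [1.0,0,0,0,0,0,0],
  [0.8,0,0,0,0,0,0],
  [0.6,0,0,0,0,0,0],
  [0.6,0,0,0,0,0,0],
  [0.6,0,0,0,0,0,0],
  [0.5,0,0,0,0,0,0],
])

```text
time: 5.53
tool_pos: [0.6264, 0.0324, 0.0353]
tool_rot: [3.141, -0.0, 0.173]
contact_force: [0.9, 0.2, 0.2]
opening: 0.0005
grip_force: 0.0
```

```bash
python3 -c "
from h import *;where()
from cell import cams
c=cams.read_camera('scene');cv2.imwrite('pics/s3.png',cv2.resize(c['image'][160:300,230:430],None,fx=4,fy=4))"
```

```text
t 5.53 tray [ 0.0767 -0.0009] z 0.0353 rot [ 3.1415e+00 -1.0000e-04  1.7280e-01] F [0.9 0.2 0.2] open 0.0005
```

View pics/s3.png

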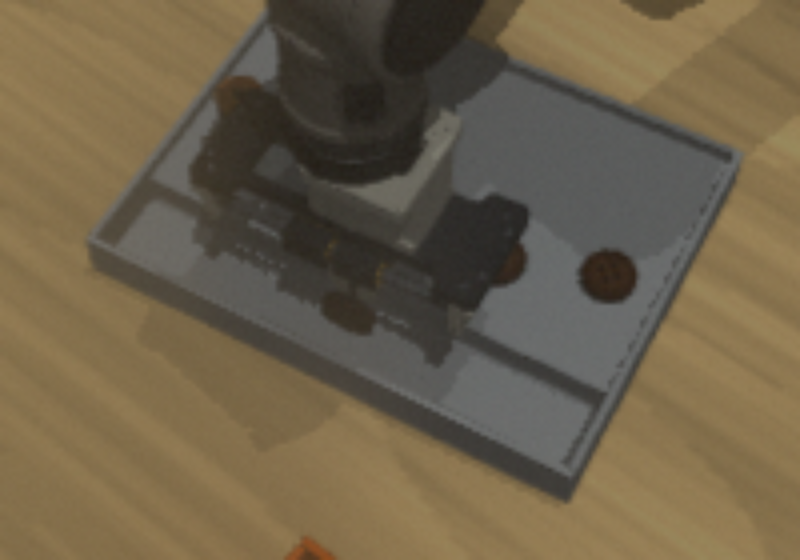

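The first button now lies flat in the trough at (350,312) in the crop, and there's no contact force. Next is button B in the lane at y = 66 mm.

Call:
carry_out([
  [0,0,-3,0,0,0,0],
  [-1,-1,-2.5,0,0,0,0],
  [-3,-2,0,0,0,0,0],
  [-3,-2,0,0,0,0,0],
  [-3.2,-1.7,0,0,0,0,0],
  [0,0,0,0,0,0,0],
  [0,0,2,0,0,0,0],
  [0,0,2,0,0,0,0],
])

```text
time: 6.25
tool_pos: [0.5146, 0.0811, 0.0512]
tool_rot: [3.141, -0.004, 0.174]
contact_force: [0.9, 0.7, -0.7]
opening: 0.0002
grip_force: 0.0
```

Call:
carry_out([
  [0,0,0.8,0,0,0,0],
  [0,0,0.4,0,0,0,0],
  [0,0,0.2,0,0,0,0],
  [0,0,0,0,0,0,0],
  [0,0,0,0,0,0,0],
  [0,0,0,0,0,0,0],
  [0,0,0,0,0,0,0],
  [0,0,0,0,0,0,0],
])

```text
time: 6.92
tool_pos: [0.5141, 0.0808, 0.0366]
tool_rot: [3.141, -0.001, 0.173]
contact_force: [-0.9, 0.2, 1.2]
opening: 0.0004
grip_force: 0.0
```

```bash
python3 -c "
from h import *;where()"
```

```text
t 6.92 tray [-0.0255  0.0661] z 0.0366 rot [ 3.1414e+00 -8.0000e-04  1.7280e-01] F [-0.9  0.2  1.2] open 0.0004
```

Call:
carry_out([
  [0.4,0,0.1,0,0,0,0],
  [0.6,0,0,0,0,0,0],
  [0.7,0,0,0,0,0,0],
  [0.7,0,0,0,0,0,0],
  [0.7,0,0,0,0,0,0],
  [0.7,0,0,0,0,0,0],
  [0.7,0,0,0,0,0,0],
  [0.7,0,0,0,0,0,0],
])

```text
time: 7.58
tool_pos: [0.5658, 0.0899, 0.0351]
tool_rot: [3.142, 0.0, 0.173]
contact_force: [0.2, -0.6, -0.5]
opening: 0.0006
grip_force: 0.1
```

Call:
carry_out([
  [0.7,0,0,0,0,0,0],
  [0.7,0,0,0,0,0,0],
  [0.7,0,0,0,0,0,0],
  [0.7,0,0,0,0,0,0],
  [0.7,0,0,0,0,0,0],
  [0.7,0,0,0,0,0,0],
  [0.6,0,0,0,0,0,0],
  [0.5,0,0,0,0,0,0],
])

```text
time: 8.25
tool_pos: [0.618, 0.099, 0.0352]
tool_rot: [3.141, -0.0, 0.173]
contact_force: [-0.3, -0.1, -1.1]
opening: 0.0009
grip_force: 0.1
```

```bash
python3 -c "
from h import *;where()
from cell import cams
c=cams.read_camera('scene');cv2.imwrite('pics/s4.png',cv2.resize(c['image'][160:300,230:430],None,fx=4,fy=4))"
```

```text
t 8.25 tray [0.08   0.0661] z 0.0352 rot [ 3.1415e+00 -2.0000e-04  1.7280e-01] F [-0.3 -0.1 -1.1] open 0.0009
```

View pics/s4.png

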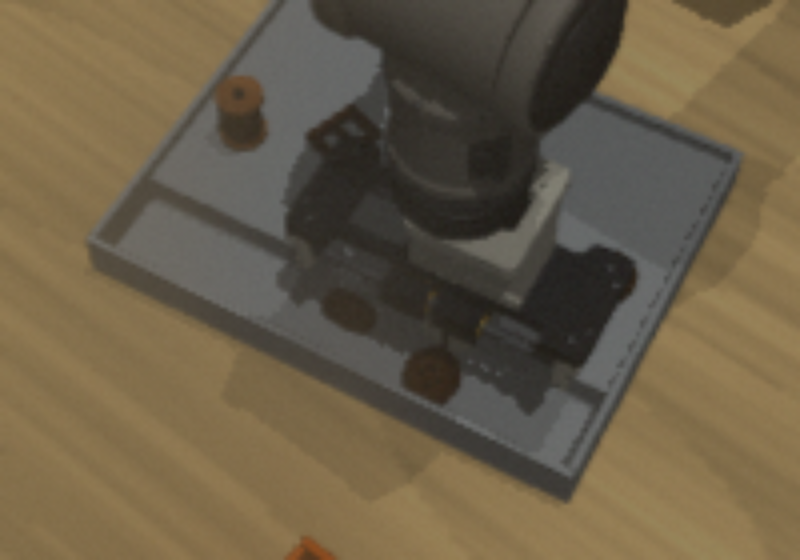

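Button B is in the trough at (430,374) in the crop. Next is button C in the lane at y = 132 mm.

Call:
carry_out([
  [0,0,-3,0,0,0,0],
  [-1,-1,-2.5,0,0,0,0],
  [-3,-2,0,0,0,0,0],
  [-3,-2,0,0,0,0,0],
  [-3.5,-1.6,0,0,0,0,0],
  [-2.3,0,0,0,0,0,0],
  [0,0,2,0,0,0,0],
  [0,0,2,0,0,0,0],
])

```text
time: 8.97
tool_pos: [0.4795, 0.1423, 0.0513]
tool_rot: [3.141, -0.003, 0.174]
contact_force: [0.5, 0.1, -0.2]
opening: 0.0005
grip_force: 0.0
```

Call:
carry_out([
  [0,0,0.8,0,0,0,0],
  [0,0,0.4,0,0,0,0],
  [0,0,0.2,0,0,0,0],
  [0,0,0,0,0,0,0],
  [0,0,0,0,0,0,0],
  [0,0,0,0,0,0,0],
  [0,0,0,0,0,0,0],
  [0,0,0,0,0,0,0],
])

```text
time: 9.63
tool_pos: [0.4802, 0.1419, 0.0366]
tool_rot: [3.141, -0.001, 0.173]
contact_force: [-0.4, -0.6, -0.6]
opening: 0.0002
grip_force: 0.0
```

```bash
python3 -c "
from h import *;where()"
```

```text
t 9.63 tray [-0.0484  0.1322] z 0.0366 rot [ 3.1415e+00 -8.0000e-04  1.7270e-01] F [-0.4 -0.6 -0.6] open 0.0002
```

To reach x = 0.08 takes 12.8 cm.

Call:
carry_out([
  [0.6,0,0.1,0,0,0,0],
  [0.9,0,0,0,0,0,0],
  [0.9,0,0,0,0,0,0],
  [0.9,0,0,0,0,0,0],
  [0.9,0,0,0,0,0,0],
  [0.9,0,0,0,0,0,0],
  [0.8,0,0,0,0,0,0],
  [0.8,0,0,0,0,0,0],
])

```text
time: 10.3
tool_pos: [0.5466, 0.1535, 0.0352]
tool_rot: [3.141, 0.0, 0.173]
contact_force: [0.4, 0.4, 0.6]
opening: 0.0005
grip_force: 0.1
```

Call:
carry_out([
  [0.8,0,0,0,0,0,0],
  [0.8,0,0,0,0,0,0],
  [0.8,0,0,0,0,0,0],
  [0.8,0,0,0,0,0,0],
  [0.8,0,0,0,0,0,0],
  [0.7,0,0,0,0,0,0],
  [0.7,0,0,0,0,0,0],
  [0.6,0,0,0,0,0,0],
])

```text
time: 10.97
tool_pos: [0.6057, 0.1638, 0.0351]
tool_rot: [3.142, 0.0, 0.173]
contact_force: [-0.7, 0.2, 0.7]
opening: 0.0002
grip_force: 0.1
```

Call:
carry_out([
  [0,0,-2,0,0,0,0],
  [0,0,-4,0,0,0,0],
  [0,0,-4,0,0,0,0],
  [-3,0,-2,0,0,0,0],
  [-4,0,0,0,0,0,0],
  [-4,0,0,0,0,0,0],
  [-4,0,0,0,0,0,0],
  [-2,0,0,0,0,0,0],
])

```text
time: 11.63
tool_pos: [0.4331, 0.134, 0.1551]
tool_rot: [-3.142, 0.003, 0.173]
contact_force: [0.1, -0.1, -0.4]
opening: 0.0004
grip_force: 0.0
```

```bash
python3 -c "
from h import *;where()
from cell import cams
c=cams.read_camera('scene');cv2.imwrite('pics/s5.png',cv2.resize(c['image'][160:300,230:430],None,fx=4,fy=4))
find(cams.read_camera('top'),xr=(.04,.127),vmax=85)"
```

```text
t 11.63 tray [-0.0961  0.1325] z 0.1551 rot [-3.1416  0.0032  0.1732] F [ 0.1 -0.1 -0.4] open 0.0004
[275 159  14  13 137] size [0.033 0.034] centre [0.0996 0.0637] [0.0999 0.0636] z 0.014
[300 160  15   9  95] size [0.02  0.037] centre [ 0.0928 -0.0033] [ 0.0903 -0.0044] z 0.0299
[251 163  13  13 135] size [0.034 0.032] centre [0.0995 0.129 ] [0.0991 0.1283] z 0.0143
```

View pics/s5.png

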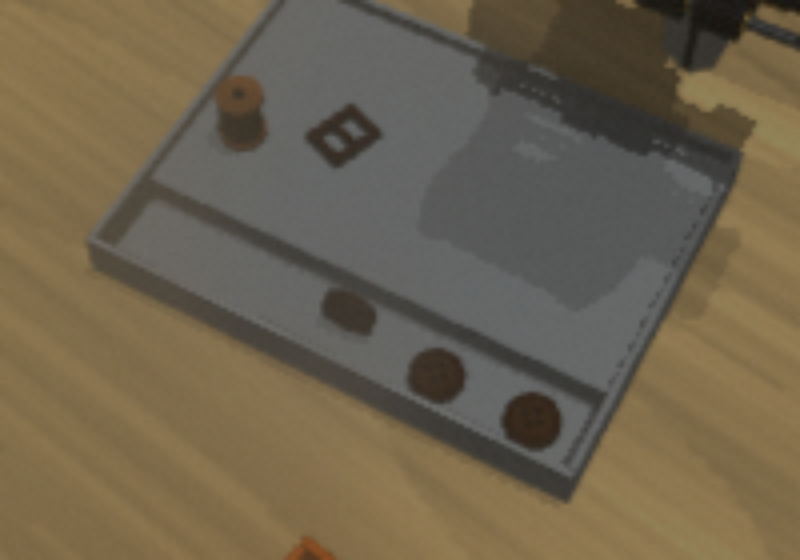

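Buttons B (437,375) and C (532,420) lie flat in the trough at z ≈ 0.014. Button A at (349,311) is standing on its edge (top about 0.03, x ≈ 0.083–0.103). I'll tip it over with a gentle forward push.

Call:
carry_out([
  [2.3,2.3,0,0,0,0,0],
  [2.3,2.3,0,0,0,0,0],
  [2.3,2.3,0,0,0,0,0],
  [2.3,2.3,0,0,0,0,0],
  [2.3,2.3,0,0,0,0,0],
  [2.3,2.1,0,0,0,0,0],
  [0,0,3,0,0,0,0],
  [0,0,3,0,0,0,0],
])

```text
time: 12.4
tool_pos: [0.6009, 0.0225, 0.0957]
tool_rot: [3.14, -0.006, 0.171]
contact_force: [-0.3, 0.3, -0.8]
opening: 0.0008
grip_force: 0.0
```

Call:
carry_out([
  [0,0,3,0,0,0,0],
  [0,0,2,0,0,0,0],
  [0,0,0.6,0,0,0,0],
  [0,0,0.2,0,0,0,0],
  [0,0,0,0,0,0,0],
  [0,0,0,0,0,0,0],
  [0,0,0,0,0,0,0],
  [0,0,0,0,0,0,0],
])

```text
time: 13.07
tool_pos: [0.5977, 0.0242, 0.0387]
tool_rot: [3.141, -0.003, 0.173]
contact_force: [-0.0, -0.1, 0.6]
opening: 0.0005
grip_force: 0.0
```

```bash
python3 -c "
from h import *;where()"
```

```text
t 13.07 tray [ 0.0471 -0.0041] z 0.0387 rot [ 3.1408e+00 -2.5000e-03  1.7290e-01] F [-0.  -0.1  0.6] open 0.0005
```

Call:
carry_out([
  [0.8,0,0.3,0,0,0,0],
  [1.0,0,0,0,0,0,0],
  [1.0,0,0,0,0,0,0],
  [0.7,0,0,0,0,0,0],
  [0.6,0,0,0,0,0,0],
  [0.6,0,0,0,0,0,0],
  [0.6,0,0,0,0,0,0],
  [0.5,0,0,0,0,0,0],
])

```text
time: 13.73
tool_pos: [0.6545, 0.0343, 0.0342]
tool_rot: [3.142, -0.0, 0.173]
contact_force: [0.4, -0.6, 0.6]
opening: 0.0004
grip_force: 0.0
```

Call:
carry_out([
  [0,0,0,0,0,0,0],
  [0,0,-1,0,0,0,0],
  [0,0,-3,0,0,0,0],
  [0,0,-4,0,0,0,0],
  [-3,0,-4,0,0,0,0],
  [-4,0,0,0,0,0,0],
  [-4,0,0,0,0,0,0],
  [-4,0,0,0,0,0,0],
])

```text
time: 14.4
tool_pos: [0.5093, 0.0091, 0.1488]
tool_rot: [3.141, -0.002, 0.173]
contact_force: [0.4, 0.4, 0.2]
opening: 0.0006
grip_force: 0.0
```

```bash
python3 -c "
from h import *;where()
from cell import cams
c=cams.read_camera('scene');cv2.imwrite('pics/s6.png',cv2.resize(c['image'][160:300,230:430],None,fx=4,fy=4))
find(cams.read_camera('top'),xr=(.04,.127),vmax=85)"
```

```text
t 14.4 tray [-0.0426 -0.0036] z 0.1488 rot [ 3.1409e+00 -1.7000e-03  1.7300e-01] F [0.4 0.4 0.2] open 0.0006
[300 151  14  13 155] size [0.032 0.035] centre [ 0.1102 -0.0045] [ 0.1106 -0.0045] z 0.0191
[275 159  14  13 138] size [0.032 0.034] centre [0.0999 0.0637] [0.0998 0.0637] z 0.0141
[251 163  13  13 132] size [0.033 0.032] centre [0.0992 0.1291] [0.099  0.1284] z 0.014
```

View pics/s6.png

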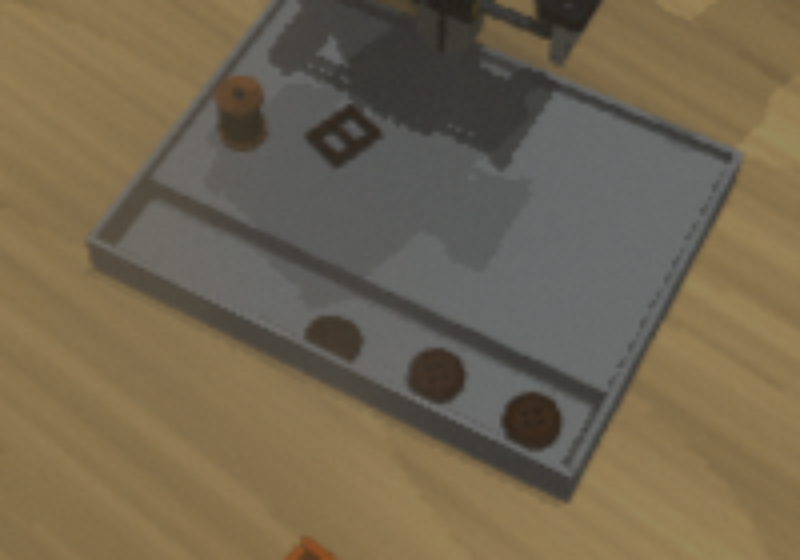

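All three buttons are in the trough, with tops at about 0.014, 0.014 and 0.019 m (limit on centres 0.024). Button A at (333,340) leans slightly on the far wall, and the buckle and spool haven't moved. I'll hand in.

```bash
python3 -c "
from cell import robot
print(robot.hand_in())"
```

```text
the job is handed in; nothing more can be done
None
```

All three buttons were swept into the trough and the job was handed in at about 14.5 s, with no verdict returned; the buckle and spool look unmoved, and one button rests slightly tilted but below the height limit.

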